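# Slide the wrapped tablet out over the packing edge

## Task

On the white packing stand, push the red-wrapped chocolate tablet towards the stand's far, blue-striped edge until its whole gold end, and no more, hangs out over that edge, pointing straight out, ready for a sleeve to be slipped on. Only slide it with the fingertips: do not grasp or lift it, and leave the blue tablet and the two loose pralines where they are. Then move clear.

Things in the scene. Friction and masses are not known exactly. Their poses are not given: they have to be found in the camera images.
- red_tablet: thin flat bar in red wrapping, 130 x 90 x 10 mm (its x, y, z), lying on the stand. Origin at the centre of its underside; x points along its length to the gold end, z up. The last 40 mm at the +x end are gold, the rest is red. 70 to 170 g, slides on the stand with moderate friction. It starts up to 0.2 rad askew to the stand, on the left or the right half.
- gold_line (a point): the line across the red tablet where gold meets red: point in the middle of the tablet's top face, 40 mm behind its gold end (25 mm ahead of its centre, 10 mm above its underside); axes as the tablet's
- stand_edge (a point): middle of the upper rim of the far, blue-striped edge of the packing stand. The stand is a fixed white board on steel feet, 280 x 340 mm (x, y), its top level and 50 mm above the table. x points horizontally straight out over this edge, away from the stand; y along the edge; z up. The board reaches from x = -280 mm to 0 and y = -170 to 170 mm in this frame
- blue_tablet: bystander: the same tablet in blue wrapping, also with a gold end, on the other half of the stand; same size and axes as the red one (origin at the centre of its underside)
- praline_near: bystander: loose brown praline 34 x 24 x 18 mm on the stand's middle line, nearer the robot; origin at the centre of its underside
- praline_far: bystander: loose brown praline 34 x 24 x 18 mm on the stand's middle line, nearer the blue edge; origin at the centre of its underside
Things that resemble listed ones, but are neither listed nor needed, are in the scene too. Of the things that look like the red_tablet, the largest one is meant.

How it is judged:
By the outcome, as a careful person would: the job done as asked, in the order asked, and still so for the second after the job is handed in, with the robot touching nothing.
It also fails if it takes over 38 s, if anything falls off the work surface, if the arm or the gripper's body presses on something with over 40 N, if the wrist force passes 120 N, or if a joint passes its speed limit or range.

## Robot

A 7-joint arm with a two-finger parallel gripper is mounted at the origin on the work surface. World frame = base frame: x ahead of the robot, y to its left, z up, the work surface at z = 0. Lengths are in m, angles in rad, forces in N, time in s.
With the tool pointing down it reaches from about 0.35 to 0.9 m from the base axis. Payload 7.2 kg.
Tool frame: the origin (TCP) lies midway between the tips of the shut fingers; the grasp point (between the pads) lies 19 mm behind it; z points along the fingers, y is the line along which they close (so a half turn about z gives the same grasp; the last joint's range is limited). The gripper opens to 88 mm and grips with 3 to 60 N. Pads are 20 mm wide; open, the fingers measure 115 mm over their backs; the gripper's body (75 mm by 178 mm) begins 61 mm behind the grasp point.
Start: joints at [1.059, 0.411, -0.013, 1.596, 0.006, 1.134, -0.082], TCP at [0.268, -0.564, 0.223] pointing down, gripper open.
Joint ranges: [-2.95, 2.95], [-0.29, 1.99], [-1.47, 1.44], [0.14, 2.54], [-1.03, 4.17], [0.13, 1.85], [-2.86, 2.86]. Speed limits (rad/s): [2.39, 2.39, 3.01, 3.01, 3.14, 3.14, 3.14].

## Interface

Orientations are given as a unit quaternion [w, x, y, z].
In Python, from plant import bot gives the robot as it stands. The module is installed in compiled form; this text tells all that it offers.
- The arm moves only by the tool carry_out, never from a script. Its argument "series" is a list of rows, each a list of 6 numbers: the shift along the tool's x, y, z in m, then the turn, a rotation vector about the tool's x, y, z in rad. In form: [[x, y, z, rx, ry, rz], ...]. A call has 1 to 8 rows; each row is the pose to reach, as a shift and turn from the pose commanded when the call began, along the tool's axes at that moment; what a row does not reach only later rows make up. A row lasts 1/12 s, in which the tool goes at most 41.7 mm and 7.16 degrees, less where a joint would pass 70% of its speed; a pose out of reach is approached as far as the arm can. A call with a gripper value outside its range is refused whole. "grip" is the closure in counts, from 0 (fully open) to 255 (shut), set as the call begins (left out, the last holds). The fingers move at their own pace and stop on an object; "grip_force" is the grip in N (left out, the last holds). Time passes only in rows, so rows that repeat a pose let the fingers close. It gives the time, the measured TCP pose, the force, the opening and the grip force at its end, in the units of the state.
- bot.get_obs(): the state, without advancing time (a new reading comes with each control period).
- bot.snapshot(name): name is "scene" or "side" or "wrist"; returns a dict with "frame" (384x512x3 uint8, red, green, blue), "K" (3x3 intrinsics, pixels), "xyz" and "rotation" of the camera in the world. Camera axes: x right, y down, z forward; pixel columns grow to the right and rows downward; lengths in m; the calibration is good to about 2 mm. A picture is of the moment at which its call begins. There is no depth.
- bot.hand_in(): hands the job in; it is judged then, once.
The state is a dict: "time_s": time; "q": joint angles; "qvel": joint speeds; "joint_torque": joint torques, N m; "tcp_pos": TCP position; "orientation": TCP orientation; "force": force on the tool from outside, world axes, zero at the start; "torque": the same for the moment, N m; "grip_width": finger opening in m; "gripper_force": force on a finger pad.
Only numpy, scipy, OpenCV 4.12 (cv2) and the standard library are available. Lean on these libraries where they do the work, as an engineer would, in place of code of your own. Each camera call takes 0.05 s, during which the arm holds its last target. There are 200 camera calls.

## Working session

There is one attempt and no reset: what is moved stays moved. The work goes in short steps, Python scripts to look and compute and a tool call to move; the robot and the scene stay as the last step left them, time stands still between calls to the robot, and variables do not carry over. Pictures are saved under pics/ and viewed, at most 10 in all, crops included, and the job is handed in when it is done.

Besides the shell and the picture viewer there is one more tool, called after ">>>" as name([rows], argument=value, ...), one row to a line, values as JSON. carry_out: Moves the arm, as the interface text tells. Its arguments: {"type":"object","properties":{"series":{"type":"array"},"grip":{"type":"number"},"grip_force":{"type":"number"}},"required":["series"]}

```bash
mkdir -p pics; python3 - <<'E'
from plant import bot
import cv2,json
for n in("scene","side"):
    s=bot.snapshot(n);cv2.imwrite(f"pics/{n}0.png",s["frame"][:,:,::-1])
    print(n,s["K"],s["xyz"],s["rotation"])
o=bot.get_obs();print(o)
E
```

```text
scene [[370.87824142   0.         255.21222853]
 [  0.         370.87824142 186.53611704]
 [  0.           0.           1.        ]] [1.04466472 0.09596076 0.64432665] [-0.21668     0.54944628  0.75323164 -0.28948344]
side [[423.02873994   0.         251.22879539]
 [  0.         423.02873994 191.75935909]
 [  0.           0.           1.        ]] [0.23096275 0.49720412 0.7691734 ] [ 0.09522254 -0.23560702  0.9067405  -0.33651697]
{'time_s': 0.1, 'q': array([ 1.05879797,  0.41182037, -0.01274706,  1.59694892,  0.00561199,
        1.13431162, -0.08219601]), 'qvel': array([ 0.00070737, -0.00106097,  0.00039172, -0.00367516,  0.00032982,
       -0.00097504,  0.00045724]), 'joint_torque': array([ 3.99746670e-03, -5.89098501e+01,  6.44818414e-01, -2.91711903e+01,
       -5.36594982e-02,  1.45535648e-02,  8.37912080e-05]), 'tcp_pos': array([ 0.26814196, -0.56405063,  0.22189739]), 'orientation': array([-6.95834749e-04,  9.75473785e-01,  2.20114439e-01, -2.07979637e-04]), 'force': array([-0.15943284,  0.31940924,  0.59609985]), 'torque': array([ 0.00329009, -0.013355  ,  0.0218244 ]), 'gripper_force': 0.0, 'grip_width': 0.0878816155065255}
```

View pics/scene0.png

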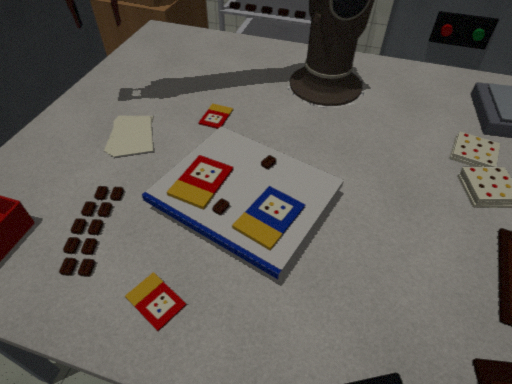

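View pics/side0.png

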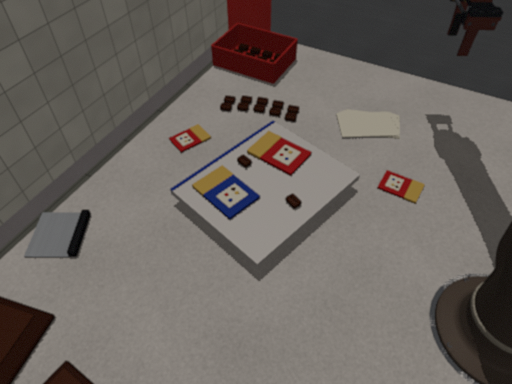

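Three candidates for the red tablet: on the stand at scene (202,181), a small one near the robot (215,116), and a small one in front on the table (155,300). I choose the one on the stand, which is the largest. Next I rectify both views onto the tablet-top plane.

```bash
cat > h.py <<'E'
import numpy as np,cv2
from scipy.spatial.transform import Rotation as R
from plant import bot
def P(s):
    w,x,y,z=s["rotation"];r=R.from_quat([x,y,z,w]).as_matrix().T
    return np.array(s["K"])@np.c_[r,-r@np.array(s["xyz"])]
X0,Y0,S=0.35,-0.35,1500.   # rectified: u=(Ymax-y)*S , v=(Xmax-x)*S  (x up, y left)
X1,Y1=0.85,0.25
def rect(s,z):
    p=P(s);H=np.c_[p[:,0],p[:,1],p[:,2]*z+p[:,3]]
    A=np.array([[0,-1/S,X1],[-1/S,0,Y1],[0,0,1]])
    return cv2.warpPerspective(s["frame"],H@A,(int((Y1-Y0)*S),int((X1-X0)*S)),flags=cv2.INTER_CUBIC|cv2.WARP_INVERSE_MAP)
def w(uv): uv=np.asarray(uv,float);return np.c_[X1-uv[:,1]/S,Y1-uv[:,0]/S]
E
python3 - <<'E'
from h import *
for n in("scene","side"):
    s=bot.snapshot(n)
    p=P(s)
    for z in (0.05,0.06):
        im=rect(s,z);hsv=cv2.cvtColor(im,cv2.COLOR_RGB2HSV);h,sa,v=cv2.split(hsv)
        ms=dict(red=((h<8)|(h>172))&(sa>150)&(v>90),gold=(h>15)&(h<30)&(sa>140)&(v>90),blue=(h>105)&(h<130)&(sa>120),white=(sa<25)&(v>150))
        for k,m in ms.items():
            m=m.astype('uint8')
            c,_=cv2.findContours(m,cv2.RETR_EXTERNAL,cv2.CHAIN_APPROX_NONE)
            for q in sorted(c,key=cv2.contourArea)[-4:]:
                if cv2.contourArea(q)<2000: continue
                r=cv2.minAreaRect(q);b=cv2.boxPoints(r)
                print(n,z,k,"c",w([r[0]]).round(4)[0],"size mm",np.round(np.array(r[1])/S*1000,1),w(b).round(3).tolist())
        if z==.06: cv2.imwrite(f"pics/r_{n}.png",cv2.resize(im[:,:,::-1],(720,600)))
E
```

```text
scene 0.05 red c [ 0.8309 -0.1342] size mm [60.6 60.7] [[0.815, -0.094], [0.871, -0.119], [0.846, -0.174], [0.791, -0.15]]
scene 0.05 red c [ 0.5203 -0.1817] size mm [90.5 88.5] [[0.483, -0.13], [0.571, -0.143], [0.557, -0.233], [0.47, -0.22]]
scene 0.05 gold c [ 0.8128 -0.1749] size mm [27.3 61.4] [[0.79, -0.15], [0.846, -0.175], [0.835, -0.2], [0.779, -0.175]]
scene 0.05 gold c [ 0.6336 -0.0268] size mm [91.9 42.4] [[0.627, 0.023], [0.668, 0.011], [0.64, -0.077], [0.6, -0.064]]
scene 0.05 gold c [ 0.5863 -0.1915] size mm [91.7 43.5] [[0.571, -0.143], [0.614, -0.149], [0.601, -0.24], [0.558, -0.234]]
scene 0.05 blue c [ 0.6686 -0.1222] size mm [341.2  19.1] [[0.706, 0.045], [0.725, 0.039], [0.631, -0.289], [0.613, -0.284]]
scene 0.05 blue c [ 0.57   -0.0054] size mm [91.9 88.5] [[0.542, 0.052], [0.626, 0.025], [0.598, -0.063], [0.514, -0.036]]
scene 0.06 red c [ 0.8344 -0.1302] size mm [59.8 59.4] [[0.819, -0.091], [0.874, -0.115], [0.85, -0.169], [0.795, -0.146]]
scene 0.06 red c [ 0.5292 -0.1769] size mm [88.7 87. ] [[0.493, -0.127], [0.579, -0.139], [0.566, -0.227], [0.48, -0.214
[... 1625 characters left out ...]
 size mm [87.7 89. ] [[0.49, -0.126], [0.578, -0.139], [0.565, -0.225], [0.477, -0.213]]
side 0.06 gold c [ 0.7539 -0.1442] size mm [24.6 59.8] [[0.732, -0.121], [0.786, -0.145], [0.776, -0.168], [0.722, -0.143]]
side 0.06 gold c [ 0.6393 -0.0232] size mm [89.1 36.5] [[0.635, 0.025], [0.67, 0.014], [0.644, -0.071], [0.609, -0.06]]
side 0.06 gold c [ 0.5916 -0.1847] size mm [88.7 38. ] [[0.579, -0.138], [0.617, -0.144], [0.604, -0.231], [0.566, -0.226]]
side 0.06 blue c [ 0.6573 -0.1125] size mm [330.7   5.9] [[0.7, 0.047], [0.706, 0.046], [0.615, -0.272], [0.609, -0.271]]
side 0.06 blue c [ 0.575  -0.0021] size mm [89.4 91. ] [[0.545, 0.054], [0.632, 0.027], [0.605, -0.059], [0.518, -0.031]]
```

View pics/r_scene.png

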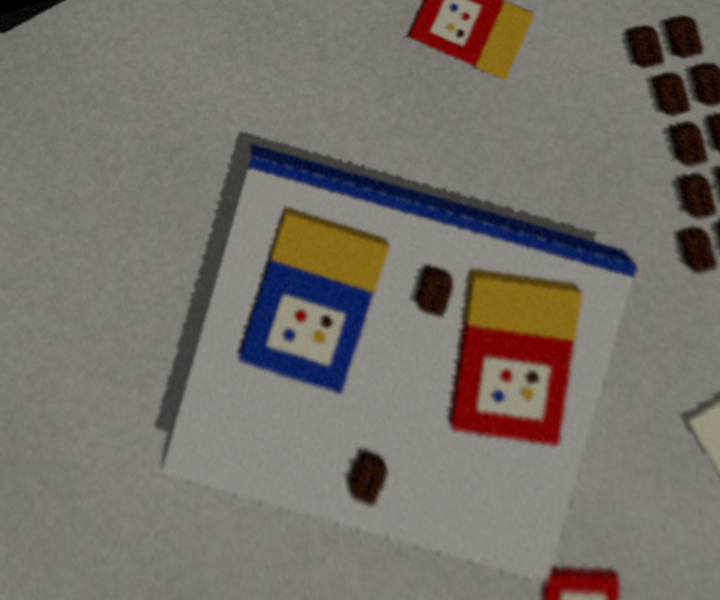

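The red tablet on the stand is clear in both views. Its gold line sits at about (0.572, -0.1825), yaw -0.147. The stand edge is at about (0.666, -0.1215), yaw -0.278, so the tablet needs a 73 mm push and a 0.13 rad turn. A square push with two spread fingertips on the rear edge does both.

>>> carry_out([
  [0.337,-0.298,0,0,0,0.722],
  [0.337,-0.298,0,0,0,0.722],
  [0.337,-0.298,0,0,0,0.722],
  [0.337,-0.298,0,0,0,0.722],
  [0.337,-0.298,0,0,0,0.722],
  [0.337,-0.298,0,0,0,0.722],
  [0.337,-0.298,0,0,0,0.722],
  [0.337,-0.298,0,0,0,0.722],
], grip=96)

```text
time_s: 0.87
tcp_pos: [0.395, -0.2667, 0.2228]
orientation: [0.0, 0.99, -0.14, 0.0]
force: [0.5, -0.5, 0.3]
grip_width: 0.0545
gripper_force: 0.0
```

>>> carry_out([
  [0.015,-0.1,0,0,0,0],
  [0.015,-0.1,0,0,0,0],
  [0.015,-0.1,0,0,0,0],
  [0.015,-0.1,0.04,0,0,0],
  [0.015,-0.1,0.08,0,0,0],
  [0.015,-0.1,0.08,0,0,0],
  [0.015,-0.1,0.08,0,0,0],
])

```text
time_s: 1.45
tcp_pos: [0.4353, -0.176, 0.1418]
orientation: [-0.0, 0.99, -0.139, -0.002]
force: [-0.3, -1.0, 0.5]
grip_width: 0.0545
gripper_force: 0.0
```

```bash
cat >> h.py <<'E'
E=np.array([.666,-.1215]);YS=-.278
def st(p):
    d=np.asarray(p)[:2]-E;c,s=np.cos(YS),np.sin(YS);return np.array([c*d[0]+s*d[1],-s*d[0]+c*d[1]])
def rep():
    o=bot.get_obs();q=o["orientation"];r=R.from_quat([q[1],q[2],q[3],q[0]])
    m=r.as_matrix();print("t",o["time_s"],"tcp",o["tcp_pos"].round(4),"stand",st(o["tcp_pos"]).round(4),"yaw",np.arctan2(m[1,0],m[0,0]).round(4),"tilt",m[:2,2].round(4),"F",o["force"].round(1))
E
python3 -c "
from h import *
rep()"
```

```text
t 1.45 tcp [ 0.4353 -0.176   0.1418] stand [-0.2069 -0.1157] yaw -0.2781 tilt [-0.0044  0.0015] F [-0.3 -1.   0.5]
```

>>> carry_out([
  [0,-0.028,0.02,0,0,0],
  [0,-0.028,0.04,0,0,0],
  [0,-0.028,0.06,0,0,0],
  [0,-0.028,0.075,0,0,0],
  [0,-0.028,0.08,0,0,0],
  [0,-0.028,0.08,0,0,0],
])

```text
time_s: 1.95
tcp_pos: [0.4449, -0.1501, 0.0635]
orientation: [0.0, 0.99, -0.139, 0.0]
force: [0.1, 0.4, -0.7]
grip_width: 0.0547
gripper_force: 0.0
```

```bash
python3 -c "
from h import *
rep()
s=bot.snapshot('side');f=s['frame'][:,:,::-1]
cv2.imwrite('pics/s1.png',cv2.resize(f[90:270,170:410],(800,600),interpolation=cv2.INTER_CUBIC))
"
```

```text
t 1.95 tcp [ 0.4449 -0.1501  0.0635] stand [-0.2048 -0.0882] yaw -0.2789 tilt [ 0.0003 -0.0003] F [ 0.1  0.4 -0.7]
```

View pics/s1.png

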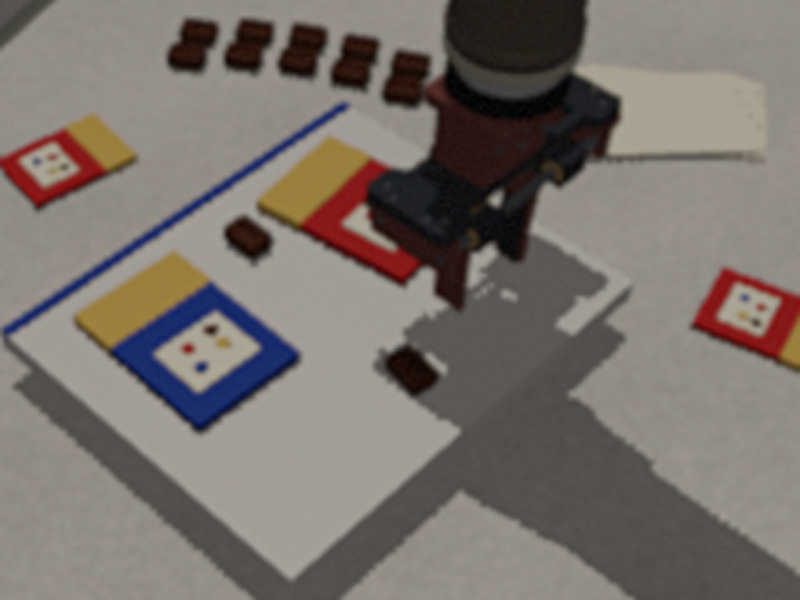

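The crop shows the choice is right. The fingers (tips at about (450,300) and (515,255)) stand behind the red tablet's rear edge, clear of the near praline at (412,370). I go down slowly, watching the force.

>>> carry_out([
  [0,0,0.003,0,0,0],
  [0,0,0.006,0,0,0],
  [0,0,0.008,0,0,0],
  [0,0,0.008,0,0,0],
  [0,0,0.008,0,0,0],
])

```text
time_s: 2.42
tcp_pos: [0.4444, -0.1496, 0.0548]
orientation: [0.0, 0.99, -0.139, 0.0]
force: [-0.1, -0.2, -0.4]
grip_width: 0.0547
gripper_force: 0.0
```

>>> carry_out([
  [0,0,0.001,0,0,0],
  [0,0,0.002,0,0,0],
  [0,0,0.002,0,0,0],
  [0,0,0.002,0,0,0],
])

```text
time_s: 2.75
tcp_pos: [0.4443, -0.1495, 0.0526]
orientation: [-0.0, 0.99, -0.139, -0.0]
force: [0.3, 0.3, -0.3]
grip_width: 0.0547
gripper_force: 0.0
```

>>> carry_out([
  [0,0,0.001,0,0,0],
  [0,0,0.002,0,0,0],
  [0,0,0.002,0,0,0],
  [0,0,0.002,0,0,0],
])

```text
time_s: 3.08
tcp_pos: [0.4443, -0.1495, 0.0506]
orientation: [-0.0, 0.99, -0.139, -0.0]
force: [0.7, 0.4, -0.6]
grip_width: 0.0548
gripper_force: 0.0
```

>>> carry_out([
  [0,0,0.001,0,0,0],
  [0,0,0.001,0,0,0],
  [0,0,0.001,0,0,0],
])

```text
time_s: 3.33
tcp_pos: [0.4444, -0.1495, 0.0504]
orientation: [0.0, 0.99, -0.139, 0.0]
force: [-2.1, 0.3, 10.0]
grip_width: 0.0546
gripper_force: 5.1
```

Contact with the stand comes at TCP z = 0.0505. I lift 3–4 mm and start the push.

>>> carry_out([
  [0,0,-0.002,0,0,0],
  [0,0,-0.004,0,0,0],
  [0.006,0,-0.004,0,0,0],
  [0.012,0,-0.004,0,0,0],
  [0.018,0,-0.004,0,0,0],
  [0.024,0,-0.004,0,0,0],
  [0.029,0,-0.004,0,0,0],
  [0.034,0,-0.004,0,0,0],
])

```text
time_s: 4.0
tcp_pos: [0.4774, -0.1589, 0.0534]
orientation: [-0.0, 0.99, -0.139, -0.0]
force: [-1.1, 0.8, 1.0]
grip_width: 0.0552
gripper_force: 0.5
```

>>> carry_out([
  [0.005,0,0,0,0,0],
  [0.01,0,0,0,0,0],
  [0.015,0,0,0,0,0],
  [0.02,0,0,0,0,0],
  [0.025,0,0,0,0,0],
  [0.03,0,0,0,0,0],
  [0.033,0,0,0,0,0],
  [0.035,0,0,0,0,0],
])

```text
time_s: 4.67
tcp_pos: [0.5111, -0.1686, 0.0537]
orientation: [0.0, 0.99, -0.139, -0.0]
force: [-0.4, -0.5, 1.4]
grip_width: 0.0548
gripper_force: 0.6
```

```bash
cat >> h.py <<'E'
def look(f=None):
    for n in("scene","side"):
        s=bot.snapshot(n);im=rect(s,.06);h,sa,v=cv2.split(cv2.cvtColor(im,cv2.COLOR_RGB2HSV))
        if f: 
            g=s["frame"][60:290,110:400] if n=="scene" else s["frame"][90:270,170:410]
            cv2.imwrite(f"pics/{f}_{n}.png",cv2.resize(g[:,:,::-1],None,fx=2.6,fy=2.6,interpolation=cv2.INTER_CUBIC))
        for k,m in dict(gold=(h>15)&(h<30)&(sa>140)&(v>80),red=((h<8)|(h>172))&(sa>150)&(v>80)).items():
            c,_=cv2.findContours(m.astype('uint8'),cv2.RETR_EXTERNAL,cv2.CHAIN_APPROX_NONE)
            for q in c:
                if cv2.contourArea(q)<3000: continue
                r=cv2.minAreaRect(q);b=w(cv2.boxPoints(r))
                print(n,k,"size",np.round(np.array(r[1])/S*1e3,1),"stand mm",np.array([st(p)*1e3 for p in b]).round(1).tolist())
E
python3 -c "
from h import *
rep();look('p1')
"
```

```text
t 4.6667 tcp [ 0.5111 -0.1686  0.0537] stand [-0.136  -0.0878] yaw -0.2783 tilt [-0.0001 -0.    ] F [-0.4 -0.5  1.4]
scene gold size [91.7 44.7] stand mm [[-36.1, -50.8], [8.6, -51.0], [8.2, -142.7], [-36.5, -142.5]]
scene gold size [91.4 44.4] stand mm [[-70.5, 132.8], [-26.2, 131.5], [-29.0, 40.2], [-73.3, 41.5]]
scene gold size [26.8 60.1] stand mm [[130.4, 11.8], [189.9, 3.6], [186.3, -23.0], [126.7, -14.8]]
scene red size [90.2 88.6] stand mm [[-125.7, -51.8], [-37.0, -51.2], [-36.4, -141.4], [-125.0, -142.0]]
scene red size [60.2 59.6] stand mm [[139.4, 72.3], [198.3, 63.8], [189.7, 4.2], [130.8, 12.7]]
side gold size [92.7 38. ] stand mm [[-37.6, -49.3], [0.4, -47.2], [5.3, -139.8], [-32.7, -141.8]]
side gold size [89.9 36.5] stand mm [[-70.0, 133.1], [-33.5, 132.4], [-35.4, 42.5], [-71.9, 43.3]]
side gold size [24.7 61.4] stand mm [[61.2, 19.6], [121.9, 10.3], [118.2, -14.2], [57.4, -4.9]]
side red size [60.2 62.2] stand mm [[70.2, 80.5], [131.7, 71.6], [123.1, 12.0], [61.5, 20.9]]
```

View pics/p1_scene.png

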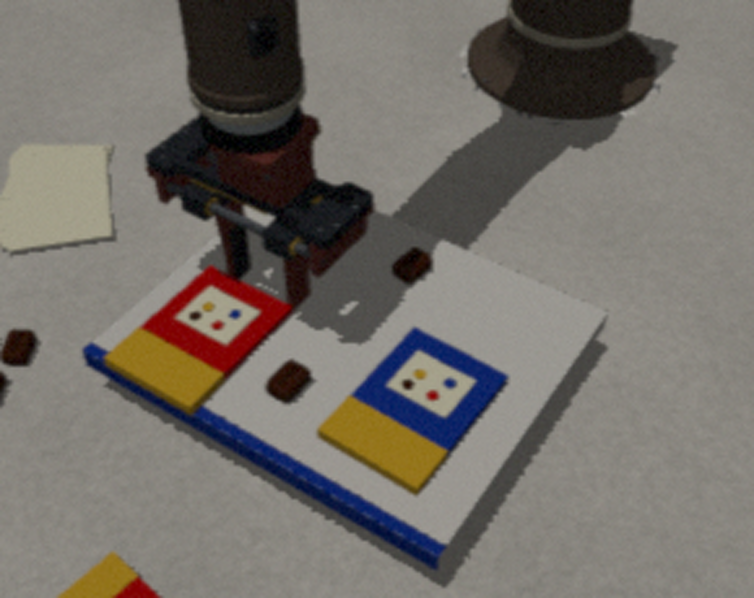

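The picture shows the red tablet now square to the stripe, pralines untouched. About 36 mm remains; I push 30 and re-measure.

>>> carry_out([
  [0.004,0,0,0,0,0],
  [0.009,0,0,0,0,0],
  [0.014,0,0,0,0,0],
  [0.019,0,0,0,0,0],
  [0.024,0,0,0,0,0],
  [0.028,0,0,0,0,0],
  [0.03,0,0,0,0,0],
  [0.03,0,0,0,0,0],
])

```text
time_s: 5.43
tcp_pos: [0.5402, -0.1769, 0.0536]
orientation: [0.0, 0.99, -0.139, 0.0]
force: [0.4, 0.2, -0.1]
grip_width: 0.0548
gripper_force: 0.0
```

```bash
cat >> h.py <<'E'
def edge():
    # stripe edges on z=.05 plane, robot-side edge and outer rim, in current stand frame, per y
    for n in("scene","side"):
        s=bot.snapshot(n)
        for z in(.05,.06):
            im=rect(s,z);h,sa,v=cv2.split(cv2.cvtColor(im,cv2.COLOR_RGB2HSV))
            for k,m in dict(blue=(h>105)&(h<130)&(sa>110)&(v>40),gold=(h>15)&(h<30)&(sa>140)&(v>80)).items():
                out=[]
                for y in ([-.155,-.02,.0,.03,.05,.1,.15] if k=="blue" else [-.13,-.11,-.09,-.07]):
                    xs=np.arange(-.016,.055,.0005) if k=="blue" else np.arange(-.03,.055,.0005)
                    c,si=np.cos(YS),np.sin(YS);X=E[0]+c*xs-si*y;Y=E[1]+si*xs+c*y
                    g=xs[m[((X1-X)*S).astype(int),((Y1-Y)*S).astype(int)]]
                    out.append((y,round(g.min()*1e3,1),round(g.max()*1e3,1)) if len(g) else y)
                print(n,z,k,out)
E
python3 -c "
from h import *
rep();look('p2');edge()
"
```

```text
t 5.4333 tcp [ 0.5402 -0.1769  0.0536] stand [-0.1058 -0.0878] yaw -0.2782 tilt [ 0.0006 -0.0001] F [ 0.4  0.2 -0.1]
scene gold size [91.6 44.4] stand mm [[-70.5, 133.1], [-26.1, 131.7], [-29.0, 40.2], [-73.4, 41.6]]
scene gold size [93.8 44.9] stand mm [[-5.6, -49.8], [39.2, -49.9], [39.2, -143.6], [-5.7, -143.6]]
scene gold size [26.8 60.1] stand mm [[130.4, 11.8], [189.9, 3.6], [186.2, -23.0], [126.7, -14.8]]
scene red size [90.6 88.8] stand mm [[-95.3, -51.6], [-6.6, -51.0], [-5.9, -141.5], [-94.7, -142.1]]
scene red size [60.3 59.5] stand mm [[139.3, 72.3], [198.2, 64.0], [189.8, 4.3], [130.8, 12.6]]
side gold size [89.7 36.7] stand mm [[-70.2, 132.9], [-33.5, 132.2], [-35.4, 42.5], [-72.1, 43.3]]
side gold size [91.8 38.5] stand mm [[-7.3, -49.1], [31.1, -47.8], [34.2, -139.6], [-4.3, -140.9]]
side gold size [24.7 61.4] stand mm [[61.2, 19.6], [121.9, 10.1], [118.1, -14.3], [57.4, -4.8]]
side red size [60.2 62.2] stand mm [[70.2, 80.5], [131.7, 71.6], [123.1, 12.0], [61.6, 20.9]]
scene 0.05 blue [(-0.155, np.float64(-6.5), np.float64(10.0)), (-0.02, np.float64(-7.0), np.float64
[... 1218 characters left out ...]
p.float64(0.0))]
side 0.05 gold [(-0.13, np.float64(30.5), np.float64(39.0)), (-0.11, np.float64(32.5), np.float64(39.5)), (-0.09, np.float64(18.5), np.float64(39.5)), (-0.07, np.float64(3.0), np.float64(40.5))]
side 0.06 blue [-0.155, (-0.02, np.float64(-13.5), np.float64(-9.0)), (0.0, np.float64(-13.5), np.float64(-8.5)), (0.03, np.float64(-13.0), np.float64(-9.0)), (0.05, np.float64(-13.5), np.float64(-8.5)), (0.1, np.float64(-13.5), np.float64(-8.0)), (0.15, np.float64(-13.5), np.float64(-8.5))]
side 0.06 gold [(-0.13, np.float64(13.0), np.float64(30.5)), (-0.11, np.float64(24.0), np.float64(30.5)), (-0.09, np.float64(17.5), np.float64(31.0)), (-0.07, np.float64(-5.5), np.float64(31.0))]
```

Line at about -6.0 mm and rim at about -0.4 mm, so 5.6 mm to go.

>>> carry_out([
  [0.001,0,0,0,0,0],
  [0.0025,0,0,0,0,0],
  [0.004,0,0,0,0,0],
  [0.005,0,0,0,0,0],
  [0.0056,0,0,0,0,0],
  [0.0056,0,0,0,0,0],
  [0.0056,0,0,0,0,0],
])

```text
time_s: 6.22
tcp_pos: [0.5451, -0.1783, 0.0536]
orientation: [0.0, 0.99, -0.139, 0.0]
force: [0.4, -0.2, 0.5]
grip_width: 0.0549
gripper_force: 0.1
```

>>> carry_out([
  [-0.006,0,0,0,0,0],
  [-0.015,0,0,0,0,0],
  [-0.025,0,-0.01,0,0,0],
  [-0.035,0,-0.04,0,0,0],
  [-0.05,0,-0.08,0,0,0],
  [-0.06,0,-0.12,0,0,0],
  [-0.06,0.03,-0.15,0,0,0],
  [-0.06,0.06,-0.16,0,0,0],
])

```text
time_s: 6.88
tcp_pos: [0.472, -0.2185, 0.2187]
orientation: [0.001, 0.991, -0.136, 0.004]
force: [1.1, -0.7, -0.4]
grip_width: 0.0546
gripper_force: 0.0
```

>>> carry_out([
  [0,0.04,0,0,0,0],
  [0,0.08,0,0,0,0],
  [0,0.12,0,0,0,0],
  [0,0.16,0,0,0,0],
  [0,0.2,0,0,0,0],
  [0,0.23,0,0,0,0],
  [0,0.25,0,0,0,0],
  [0,0.25,0,0,0,0],
])

```text
time_s: 7.55
tcp_pos: [0.3983, -0.4643, 0.2132]
orientation: [0.001, 0.99, -0.142, -0.001]
force: [-1.7, 0.8, 0.2]
grip_width: 0.0547
gripper_force: 0.0
```

```bash
python3 -c "
from h import *
rep();look('p3');edge()
"
```

```text
t 7.55 tcp [ 0.3983 -0.4643  0.2132] stand [-0.1634 -0.4031] yaw -0.2848 tilt [-0.0017 -0.0019] F [-1.7  0.8  0.2]
scene gold size [91.2 44.4] stand mm [[-70.5, 132.7], [-26.1, 131.3], [-29.0, 40.2], [-73.3, 41.5]]
scene gold size [92.1 44.1] stand mm [[-0.9, -51.7], [43.3, -51.7], [43.2, -143.8], [-0.9, -143.8]]
scene gold size [26.8 60.2] stand mm [[130.4, 11.8], [190.0, 3.6], [186.3, -23.0], [126.7, -14.8]]
scene red size [89.6 87.3] stand mm [[-88.7, -51.8], [-1.5, -52.0], [-1.7, -141.6], [-88.9, -141.5]]
scene red size [60.2 59.3] stand mm [[138.9, 71.8], [197.7, 64.0], [189.8, 4.3], [131.0, 12.1]]
side gold size [90.  36.7] stand mm [[-70.2, 133.1], [-33.5, 132.4], [-35.2, 42.4], [-71.9, 43.1]]
side gold size [90.5 38.3] stand mm [[-2.1, -49.9], [36.2, -49.4], [37.3, -139.9], [-1.0, -140.4]]
side gold size [24.7 61.3] stand mm [[61.7, 19.5], [122.3, 9.9], [118.4, -14.5], [57.8, -4.9]]
side red size [90.  89.6] stand mm [[-92.6, -50.9], [-3.0, -50.9], [-3.0, -141.0], [-92.6, -140.9]]
side red size [60.3 61.1] stand mm [[71.2, 80.4], [131.8, 71.6], [123.1, 12.0], [62.6, 20.7]]
sc
[... 1384 characters left out ...]
.13, np.float64(8.0), np.float64(44.5)), (-0.11, np.float64(7.5), np.float64(44.5)), (-0.09, np.float64(7.0), np.float64(44.0)), (-0.07, np.float64(7.0), np.float64(44.5))]
side 0.06 blue [(-0.155, np.float64(-14.0), np.float64(-8.5)), (-0.02, np.float64(-13.5), np.float64(-9.0)), (0.0, np.float64(-13.5), np.float64(-8.5)), (0.03, np.float64(-13.0), np.float64(-9.0)), (0.05, np.float64(-13.5), np.float64(-8.5)), (0.1, np.float64(-13.5), np.float64(-8.0)), (0.15, np.float64(-13.5), np.float64(-8.5))]
side 0.06 gold [(-0.13, np.float64(-1.0), np.float64(35.5)), (-0.11, np.float64(-1.0), np.float64(35.5)), (-0.09, np.float64(-0.5), np.float64(35.0)), (-0.07, np.float64(-0.5), np.float64(35.5))]
```

View pics/p3_side.png

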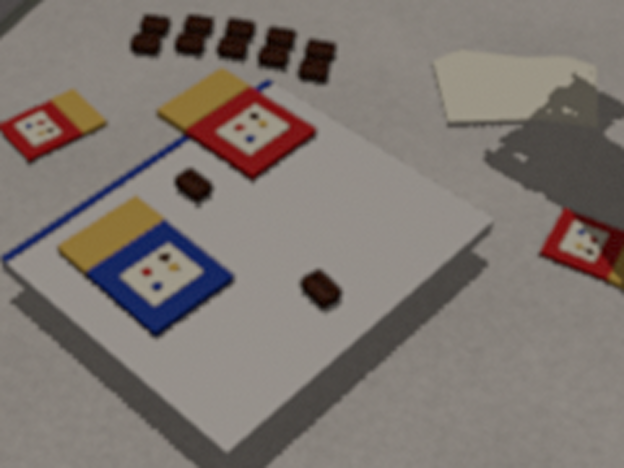

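View pics/p3_scene.png

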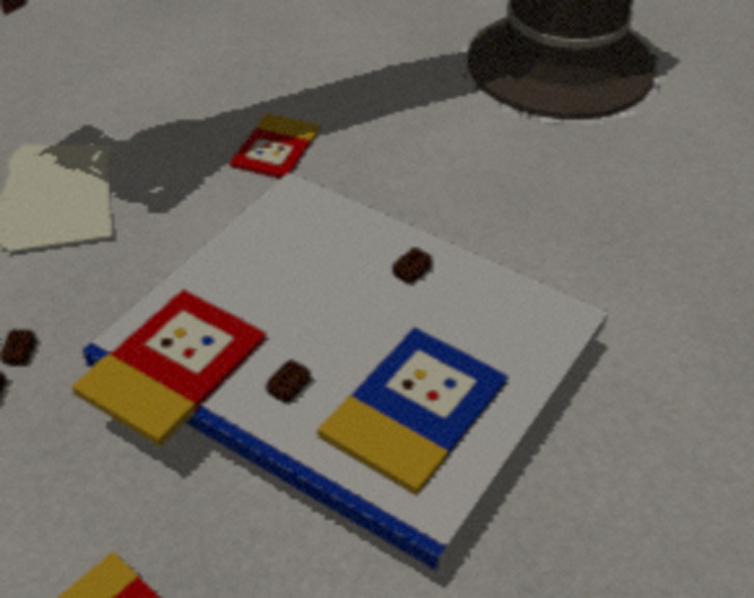

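Both views show the tablet square to the stripe with its gold end just past the rim: line at about -1 mm, rim at about -0.4 mm. The blue tablet and the pralines have not moved, and the arm is clear.

```bash
python3 -c "
from plant import bot
print(bot.hand_in())"
```

```text
the job is handed in; nothing more can be done
None
```

I handed the job in: the red tablet's gold end hangs out over the blue-striped edge and points straight out, with the gold line within about 1 mm of the rim by camera, the blue tablet and pralines unmoved, and the arm clear.

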